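# Ready the carat balance for weighing

### The arm

A 6-joint arm with a two-finger parallel gripper is mounted at the origin on a cart in front of the work surface, level with it; the furniture and walls round the work are solid. World frame = base frame: x ahead of the robot, y to its left, z up, the work surface at z = 0. Lengths are in m, angles in rad, forces in N, time in s.
With the tool pointing down it reaches from about 0.4 to 0.825 m from the base axis. Payload 7 kg.
Tool frame: the origin (TCP) lies between the finger pads; the fingertips stand 8 mm ahead of it and the grasp point (between the pads) lies 11 mm behind it; z points along the fingers, y is the line along which they close (so a half turn about z gives the same grasp; the last joint's range is limited). The gripper opens to 85 mm and grips with 20 to 120 N. Pads are 22 mm wide; open, the fingers measure 114 mm over their backs; the gripper's body (76 mm by 85 mm) begins 54 mm behind the grasp point. The pads swing forward as they close: fully open they stand 13 mm farther back than shut.
Start: joints at [-0.903, 0.359, 0.012, 0, -1.224, -0.288], TCP at [0.25, -0.627, 0.239] pointing down, gripper open.
Joint ranges: [-3.07, 3.07], [-1.43, 2.12], [-1.02, 1.25], [-3.03, 1.67], [-3.05, -0], [-3.03, 3.03]. Speed limits (rad/s): [2.39, 2.39, 3.01, 3.14, 3.14, 3.14].

### API

Orientations are given as a unit quaternion [w, x, y, z].
In Python, from cell import ctrl gives the robot as it stands.
- The arm moves only by the shell command python3 -m inch 'ROWS'. ROWS is text: rows parted by semicolons, each of 7 numbers parted by spaces: the shift along the tool's x, y, z in m, then the turn, a rotation vector about the tool's x, y, z in degrees, then the opening, from 0 (shut) to 1 (fully open). A call has 1 to 20 rows; each row is the pose to reach, as a shift and turn from the pose commanded when the call began, along the tool's axes at that moment; what a row does not reach only later rows make up. A row lasts 1/12 s, in which the tool goes at most 41.7 mm and 7.16 degrees, less where a joint would pass 70% of its speed; a pose out of reach is approached as far as the arm can. A call with a gripper value outside its range is refused whole. The fingers move at their own pace and stop on an object; the grip force is fixed at half the most. Time passes only in rows, so rows that repeat a pose let the fingers close. It gives the time, the measured TCP pose, the force, the opening and the grip force at its end, in the units of the state.
- ctrl.get_state(): the state, without advancing time (a new reading comes with each control period).
- ctrl.read_camera(name): name is "side" or "top" or "wrist"; returns the picture (384x512x3 uint8, red, green, blue); there is no depth.
- ctrl.camera_info(name): a dict with "fx", "fy", "cx", "cy" (pixels), "k1" (the pictures are not rectified: a ray, as slopes to the right and down, at radius r is drawn at 1 + k1 r^2 times it, then the intrinsics apply), "rvec" (rotation vector, rad) and "tvec" (3), from world to camera coordinates, as OpenCV has them; the wrist camera has in their place "tool_from_camera" (4x4, takes a point from camera to tool coordinates, whose origin is the TCP and whose axes are the flange's). Camera axes: x right, y down, z forward; pixel columns grow to the right and rows downward; lengths in m; the calibration is good to about 2 mm. A picture is of the moment at which its call begins: read the wrist's pose just before it. camera_info takes no time and is no camera call.
- ctrl.close_job(): hands the job in; it is judged then, once.
Trained networks look in the newest picture that a camera, given by its name, has taken for a name from the list of things; names that differ only in an ending like _2 or _b are one class to them, and where a whole thing is asked for, a point or a joint stands for the part that bears it (a point fixed in the world has none). Each returns a list of dicts, best first, with "score" (0 to 1); they miss things now and then, are a little off and sometimes report something else, mostly with a low value. They report only what shows in the picture. A call takes as long as a camera call. They do not tell look-alikes from the thing itself.
- ctrl.silhouettes(label, camera): "mask" (384x512 bool, what is visible of it) and "position" ([column, row] in pixels, amid what is visible of it).
The state is a dict: "t": time; "joint_pos": joint angles; "qvel": joint speeds; "tau": joint torques, N m; "position": TCP position; "tcp_rot": TCP orientation; "wrist_force": force on the tool from outside, world axes, zero at the start; "wrist_torque": the same for the moment, N m; "gripper_width": finger opening in m; "grip_force": force on a finger pad.
Only numpy, scipy, OpenCV 4.12 (cv2) and the standard library are available. Lean on these libraries where they do the work, as an engineer would, in place of code of your own. Each camera call takes 0.05 s, during which the arm holds its last target. There are 200 camera calls.

### The job

Get the jeweller's balance ready to weigh into the little dish already standing on its pan: press the round key to switch it on, then push the sliding roof of the draught shield fully shut by its finger bar, and only then press the long tare key so that the empty dish reads zero. Use light fingertip pressure only and let each key spring back up; do not press the two small square keys, and do not lift or shift the balance, the dish or anything else on the bench.

Things in the scene. Friction and masses are not known exactly. Their poses are not given: they have to be found in the camera images.
- balance: Loose bench balance of 1.6 kg on four rubber feet, white and grey housing 220 mm deep (x) and 190 mm wide (y). Origin: centre of its underside on the bench; x points to its back, y to its left as seen from the keys at its front, z up. A row of four keys lies along the front, then a slanted display (its top edge 49 mm high), then a clear draught shield (x from -25 to 105 mm, y from -75 to 75 mm) whose open top has side rails up to 93 mm high and is closed by a sliding roof.
- power_key_top (a point): Centre of the top of the round key (20 mm across), the leftmost of the four. In the balance's frame at (-86, 68, 44) mm when up; moves down with the key.
- power_key (a joint): Travel of the round key in m: 0 up, 0.005 fully down. A spring returns it: about 1 N starts it, 3.9 N holds it half-way down (2.5 mm, where it has registered), 6.6 N fully down on a hard stop.
- tare_key_top (a point): Centre of the top of the long key (34 mm wide along y, 18 mm deep), the rightmost of the four. In the balance's frame at (-86, -64, 44) mm when up.
- tare_key (a joint): Travel of the long tare key in m, same spring and travel as the round key.
- inner_key_left (a joint): Travel of a small square key (11 mm), at (-86, 21, 44) mm in the balance's frame; same spring. Not to be pressed.
- inner_key_right (a joint): Travel of the other small square key (11 mm), at (-86, -13, 44) mm; same spring. Not to be pressed.
- cover_bar_top (a point): Top centre of the upright finger bar on the front edge of the sliding roof: the black bar is 60 mm wide along y, 9 mm thick along x and stands 14 mm above the roof (roof top 93 mm, bar top 107 mm above the bench). With the roof shut it lies at (-19, 0, 107) mm in the balance's frame; it moves to +x of the balance as the roof opens.
- cover (a joint): Opening of the sliding roof in m: 0 fully shut (against a stop), up to 0.075 slid to the back; it slides along the balance's x axis in its rails with about 1.2 N of friction and stays where it is left. Starts 45 to 70 mm open.
- dish: Loose glazed dish, 60 mm across and 26 mm high, standing on the pan inside the shield. Origin: centre of its underside, 51 mm above the bench.
- pan_centre (a point): Centre of the top of the round steel pan, at (40, 0, 51) mm in the balance's frame.
- pin_a: Loose silver pin, 86 x 20 x 10 mm, on the right of the bench; the nearest to the robot of the pins lying there. A bystander.
- steel_block: Loose polished steel block, 50 x 50 x 16 mm, lying beside the balance on its left. A bystander.
- pocket_tool: Loose folding pocket tool, 83 x 13 x 11 mm, on the left of the bench. A bystander.
- ring_clamp: Loose wooden ring clamp, 110 x 25 x 18 mm, lying beside the balance on its right. A bystander.
Things that resemble listed ones, but are neither listed nor needed, are in the scene too. What is meant by the dish is not orange or purple, and is the larger of those in its own colour.

How it is judged:
On the way, in this order (a step that is already met when the one before it is completed fails the run):
1. the round key is pressed at least half-way down, with the roof still open (value of joint power_key above 0.0025 m and value of joint cover above 0.03 m), for 0.05 s.
2. the sliding roof is pushed fully shut (within 3 mm), the round key being up again (value of joint cover below 0.003 m and value of joint power_key below 0.0012 m), for 0.2 s.
3. the long tare key is pressed at least half-way down, with the roof shut (value of joint tare_key above 0.0025 m and value of joint cover below 0.003 m), for 0.05 s.
At the end, for the whole second after the job is handed in: The roof is shut (open by less than 3 mm), all four keys are up (within 1.2 mm), the balance stands level within 15 mm of where it was, and the dish stands still and upright on the pan, within 20 mm of its centre (all of step 2 and value of joint each of tare_key, inner_key_left, inner_key_right below 0.0012 m and distance of balance from where it was at the start of the episode below 0.015 m and angle between balance's own z axis and vertical below 0.05 rad and horizontal distance between dish and pan_centre below 0.02 m and angle between dish's own z axis and vertical below 0.1 rad and linear speed of each of balance, dish below 0.01 m/s); the robot touches nothing.
It fails at once if the balance is pressed or pushed with more than 25 N (contact force between any of the fingers, the arm and balance above 25 N).
It fails at once if a wrong key press: a small square key, the tare key while the roof is open, or the round key again once the roof is shut (which switches the balance off) ((value of joint tare_key above 0.0025 m and value of joint cover above 0.005 m) or (value of joint power_key above 0.0025 m and value of joint cover below 0.003 m) or value of joint any of inner_key_left, inner_key_right above 0.0025 m).
It fails at once if the balance is lifted or shifted by more than 15 mm (height (world z) of balance above 0.008 m or distance of balance from where it was at the start of the episode above 0.015 m).
It fails at once if the dish is touched, lifted or knocked off the middle of the pan (contact force between any of the arm, the fingers and dish above 0.5 N or height (world z) of dish above 0.062 m or horizontal distance between dish and pan_centre above 0.025 m).
It fails at once if a bystander is moved by more than 15 mm (distance of any of ring_clamp, steel_block, pocket_tool, pin_a from where it was at the start of the episode above 0.015 m).
It also fails if it takes over 48 s, if anything falls off the work surface, if the arm or the gripper's body presses on something with over 40 N, if the wrist force passes 120 N, or if a joint passes its speed limit or range.

## Working session

There is one attempt and no reset: what is moved stays moved. The work goes in short steps, Python scripts to look and compute and a shell command to move; the robot and the scene stay as the last step left them, time stands still between calls to the robot, and variables do not carry over. Pictures are saved under pics/ and viewed, at most 10 in all, crops included, and the job is handed in when it is done.

```bash
mkdir -p pics
python3 - <<'E'
from cell import ctrl
import cv2,numpy as np
s=ctrl.get_state();print(s)
ims=[]
for n in("top","side"):
    im=ctrl.read_camera(n);ci=ctrl.camera_info(n);print(n,ci)
    for l in("balance","power_key_top","tare_key_top","inner_key_left","cover_bar_top","dish","pan_centre"):
        try:
            for d in ctrl.silhouettes(l,n)[:3]:print(n,l,round(d["score"],2),d["position"],d["mask"].sum())
        except Exception as e:print(l,e)
    cv2.imwrite(f"pics/{n}1.png",cv2.resize(im[:,:,::-1],(800,600)))
print(ctrl.camera_info("wrist"))
E
```

```text
{'t': 0.0, 'joint_pos': array([-9.02909272e-01,  3.59396410e-01,  1.10723352e-02, -3.76096731e-04,
       -1.22408890e+00, -2.88071265e-01]), 'qvel': array([ 0.00032942, -0.00064017, -0.00081904,  0.00018766, -0.0013284 ,
        0.00068662]), 'tau': array([ 4.35552720e-04, -5.83311331e+01,  2.93410492e+01,  6.93678617e+00,
       -5.95603415e-03,  5.10397911e-07]), 'position': array([ 0.25005272, -0.62647726,  0.23835869]), 'tcp_rot': array([-2.14825692e-04, -1.88705490e-01,  9.82033377e-01,  7.99060661e-04]), 'wrist_force': array([-0.33707054,  1.07690846,  0.01933659]), 'wrist_torque': array([0.0052614 , 0.02658084, 0.02272528]), 'grip_force': 0.0, 'gripper_width': 0.08547531813785206}
top {'fx': 399.71556245032025, 'fy': 399.71556245032025, 'cx': 256.94041101489324, 'cy': 183.40777785280352, 'k1': 0.019908557024410044, 'rvec': array([ 2.08275298, -2.14855848,  0.15733235]), 'tvec': array([0.03662186, 0.67822029, 1.07187673])}
top balance 0.94 [267.2, 194.6] 6129
top power_key_top 0.41 [257.1, 237.5] 41
top tare_key_top 0.49 [298.3, 223.3] 86
top cover_bar_top 0.65 [260.6, 165.9] 
[... 498 characters left out ...]
272.0, 190.7] 1533
side cover_bar_top 0.59 [270.3, 190.0] 1402
side dish 0.66 [249.4, 207.9] 257
side dish 0.66 [322.6, 220.3] 180
side dish 0.57 [363.0, 269.1] 592
side pan_centre 0.72 [247.2, 221.9] 6407
{'fx': 283.53510621914506, 'fy': 283.53510621914506, 'cx': 254.43942760429496, 'cy': 191.5482924306598, 'k1': 0.0065280349661392244, 'tool_from_camera': array([[-1.13717784e-03, -9.45309497e-01, -3.26172749e-01,
         8.51031523e-02],
       [ 9.99999353e-01, -1.07411477e-03, -3.73440821e-04,
        -9.28057354e-05],
       [ 2.67018885e-06, -3.26172963e-01,  9.45310107e-01,
        -1.35321303e-01],
       [ 0.00000000e+00,  0.00000000e+00,  0.00000000e+00,
         1.00000000e+00]])}
```

View pics/top1.png

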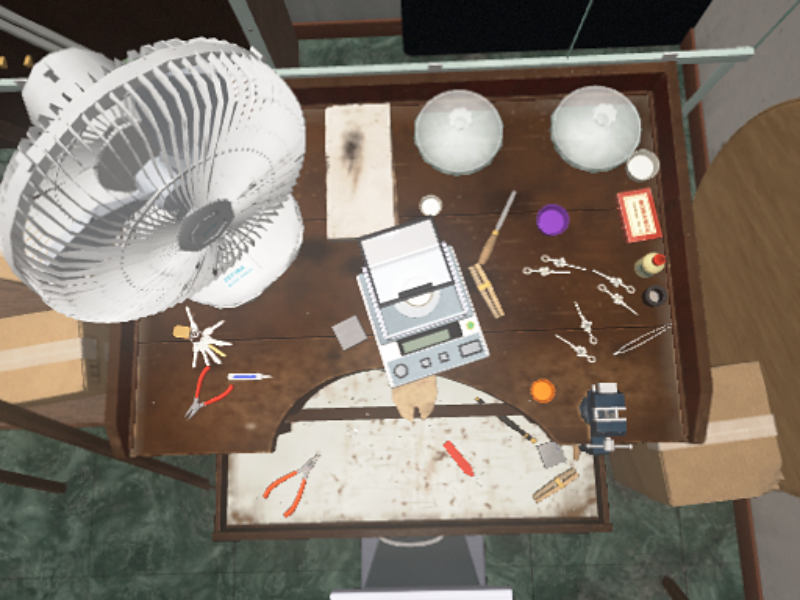

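View pics/side1.png

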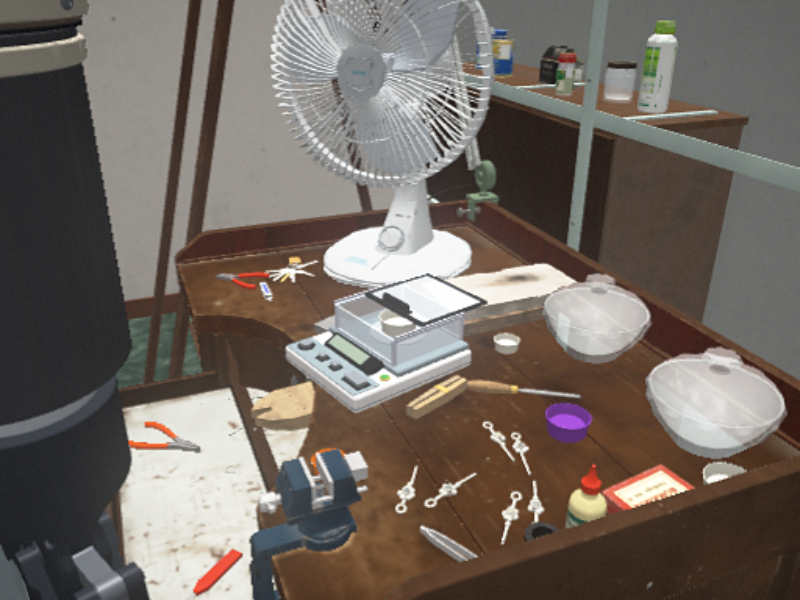

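The top picture (800 px wide) shows the balance mid-bench with its round key at (402,371), its tare key at (469,349) and the bar at (416,293), roof open. The networks' key positions agree with this, and the side picture agrees too.

```bash
cat > h.py <<'E'
import numpy as np,cv2
from cell import ctrl
from scipy.spatial.transform import Rotation as R
def campose(n,s=None):
    ci=ctrl.camera_info(n)
    if n=="wrist":
        T=np.eye(4);T[:3,:3]=R.from_quat(np.roll(s["tcp_rot"],-1)).as_matrix();T[:3,3]=s["position"]
        return ci,T@ci["tool_from_camera"]
    T=np.eye(4);T[:3,:3]=cv2.Rodrigues(ci["rvec"])[0];T[:3,3]=ci["tvec"];return ci,np.linalg.inv(T)
def K(ci):return np.array([[ci["fx"],0,ci["cx"]],[0,ci["fy"],ci["cy"]],[0,0,1]]),np.array([ci["k1"],0,0,0])
def onplane(px,z,n,s=None):
    ci,T=campose(n,s);k,d=K(ci)
    u=cv2.undistortPoints(np.array([[px]],float),k,d)[0,0]
    r=T[:3,:3]@[u[0],u[1],1];return T[:3,3]+r*(z-T[2,3])/r[2]
def proj(P,n,s=None):
    ci,T=campose(n,s);k,d=K(ci);W=np.linalg.inv(T)
    return cv2.projectPoints(np.atleast_2d(P).astype(float),cv2.Rodrigues(W[:3,:3])[0],W[:3,3],k,d)[0][:,0]
def totool(P,s):  # world target of TCP -> tool-axis shift
    return R.from_quat(np.roll(s["tcp_rot"],-1)).inv().apply(np.array(P)-s["position"])
E
python3 - <<'E'
from h import *
p=onplane([257.1,237.5],.044,"top");t=onplane([299.5,223.5],.044,"top");b=onplane([266.3,187.5],.107,"top")
p2=onplane([193.3,219],.044,"side")
print(p,p2,t,b,np.linalg.norm(p-t))
ey=(p-t)/np.linalg.norm(p-t);ex=np.array([ey[1],-ey[0],0]);print("yaw",np.degrees(np.arctan2(ex[1],ex[0])))
o=(p+t)/2+.086*ex-.002*ey;print("origin",o,"bar in bal",(b-o)@ex,(b-o)@ey)
s=ctrl.get_state();r=R.from_quat(np.roll(s["tcp_rot"],-1)).as_matrix();print(r)
E
```

```text
[0.52784672 0.01986754 0.044     ] [0.52538812 0.02004845 0.044     ] [ 0.56337669 -0.10056523  0.044     ] [ 0.65859591 -0.01071938  0.107     ] 0.12556444964269942
yaw 16.43706815883251
origin [ 0.6286629  -0.01793238  0.044     ] bar in bal 0.030750682926185133 -0.00155169403679404
[[-9.28761575e-01 -3.70677667e-01  6.15284576e-05]
 [-3.70677671e-01  9.28761573e-01 -6.76675663e-05]
 [-3.20624114e-05 -8.56542608e-05 -9.99999996e-01]]
```

```bash
python3 -m inch '-0.492 0.436 0 0 0 5.4 0;-0.492 0.436 0 0 0 5.4 0;-0.492 0.436 0 0 0 5.4 0;-0.492 0.436 0 0 0 5.4 0;-0.492 0.436 0 0 0 5.4 0;-0.492 0.436 0 0 0 5.4 0;-0.492 0.436 0 0 0 5.4 0;-0.492 0.436 0 0 0 5.4 0;-0.492 0.436 0 0 0 5.4 0;-0.492 0.436 0 0 0 5.4 0;-0.492 0.436 0 0 0 5.4 0;-0.492 0.436 0 0 0 5.4 0;-0.492 0.436 0 0 0 5.4 0;-0.492 0.436 0 0 0 5.4 0;-0.492 0.436 0 0 0 5.4 0;-0.492 0.436 0 0 0 5.4 0;-0.492 0.436 0 0 0 5.4 0;-0.492 0.436 0 0 0 5.4 0;-0.492 0.436 0 0 0 5.4 0;-0.492 0.436 0 0 0 5.4 0'
python3 - <<'E'
from h import *
s=ctrl.get_state();im=ctrl.read_camera("wrist");print(s["position"],s["qvel"].round(3))
np.savez("s1.npz",position=s["position"],tcp_rot=s["tcp_rot"])
for l in("power_key_top","tare_key_top","inner_key_left","cover_bar_top"):
    for d in ctrl.silhouettes(l,"wrist")[:4]:print(l,round(d["score"],2),d["position"],d["mask"].sum())
cv2.imwrite("pics/w1.png",cv2.resize(im[:,:,::-1],(800,600)))
E
```

```text
t: 2.47
position: [0.5451, -0.0402, 0.2394]
tcp_rot: [-0.0, -0.142, 0.99, -0.0]
wrist_force: [0.6, 0.4, 0.3]
gripper_width: 0.0002
grip_force: 0.0
[ 0.54511001 -0.04023219  0.23938192] [-0.009 -0.005 -0.001  0.001  0.002 -0.002]
power_key_top 0.79 [306.2, 169.0] 229
tare_key_top 0.77 [197.9, 169.2] 419
inner_key_left 0.48 [268.9, 168.0] 77
cover_bar_top 0.9 [222.4, 274.4] 930
cover_bar_top 0.31 [251.2, 205.8] 17604
```

View pics/w1.png

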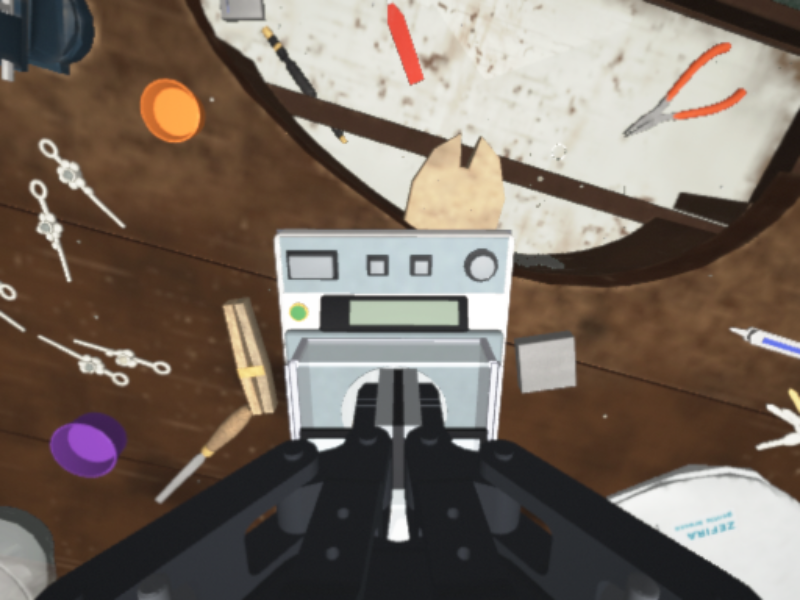

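The wrist picture shows the keys in a level row, tare at (312,265) and power at (481,265) in 800 px coordinates. The closed fingers are over the shield, well above it.

Run:
```python
from h import *
s=ctrl.get_state()
p=onplane([307,169.2],.044,"wrist",s);t=onplane([199,169.4],.044,"wrist",s)
print(p,t,np.linalg.norm(p-t))
ey=(p-t)/np.linalg.norm(p-t);ex=np.array([ey[1],-ey[0],0]);print("yaw",np.degrees(np.arctan2(ex[1],ex[0])))
o=(p+t)/2+.086*ex-.002*ey;print("origin",o)
r=R.from_quat(np.roll(s["tcp_rot"],-1)).as_matrix();print(r.round(3))
for n,q in(("power",p),("tare",t)):
    print(n,totool([q[0],q[1],.060],s))
```

```text
[0.52842321 0.0202278  0.044     ] [ 0.5649247  -0.10429744  0.044     ] 0.1297647653532704
yaw 16.337191880649655
origin [ 0.62976411 -0.01976315  0.044     ]
[[-0.96  -0.281  0.   ]
 [-0.281  0.96   0.   ]
 [-0.    -0.    -1.   ]]
power [-0.00074161  0.0628593   0.17952721]
tare [-0.0008451  -0.06690542  0.17952866]
```

```bash
python3 -m inch '0.003 0.0635 0.04 0 0 0 0;0.003 0.0635 0.08 0 0 0 0;0.003 0.0635 0.12 0 0 0 0;0.003 0.0635 0.15 0 0 0 0;0.003 0.0635 0.17 0 0 0 0;0.003 0.0635 0.175 0 0 0 0;0.003 0.0635 0.175 0 0 0 0;0.003 0.0635 0.175 0 0 0 0'
python3 - <<'E'
from h import *
s=ctrl.get_state();im=ctrl.read_camera("wrist");print(s["position"],s["wrist_force"])
cv2.imwrite("pics/w2.png",cv2.resize(im[100:,100:400][:,:,::-1],None,fx=2,fy=2))
E
```

```text
t: 3.38
position: [0.5258, 0.0205, 0.0656]
tcp_rot: [0.001, -0.142, 0.99, -0.0]
wrist_force: [-0.2, 0.1, 0.2]
gripper_width: 0.0003
grip_force: 0.0
[0.52583613 0.0204922  0.06556515] [-0.15047682  0.08130474  0.1655837 ]
```

View pics/w2.png

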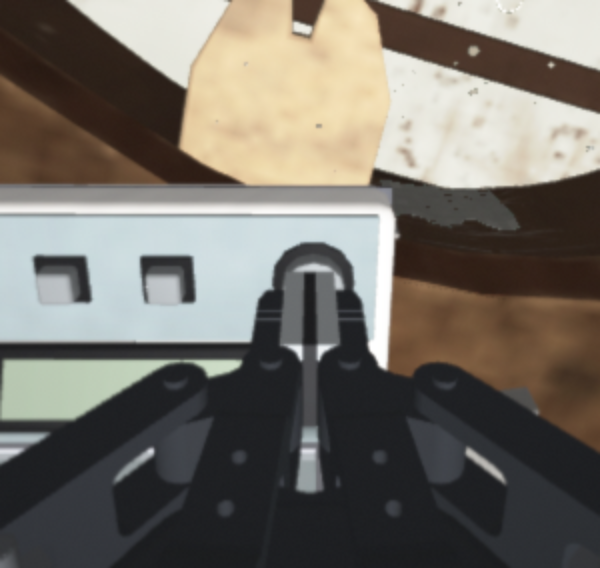

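The close-up shows the fingertips centred sideways over the round key at (313,280). I'll press gently.

```bash
python3 -m inch '0 0 0.006 0 0 0 0;0 0 0.010 0 0 0 0;0 0 0.012 0 0 0 0;0 0 0.014 0 0 0 0;0 0 0.0155 0 0 0 0;0 0 0.0155 0 0 0 0'
```

```text
t: 3.93
position: [0.525, 0.0205, 0.049]
tcp_rot: [0.0, -0.142, 0.99, -0.0]
wrist_force: [-1.1, -1.0, 4.8]
gripper_width: 0.0002
grip_force: 2.2
```

```bash
python3 -m inch '0 0 0.0008 0 0 0 0;0 0 0.0008 0 0 0 0;0 0 0.0008 0 0 0 0'; python3 -m inch '0 0 -0.01 0 0 0 0;0 0 -0.04 0 0 0 0;0 0 -0.08 0 0 0 0;0 0 -0.12 0 0 0 0;0 0 -0.12 0 0 0 0;0 0 -0.12 0 0 0 0'
python3 - <<'E'
from h import *
s=ctrl.get_state();im=ctrl.read_camera("wrist");print(s["position"],s["wrist_force"])
ims=cv2.imwrite("pics/w3.png",cv2.resize(im[:,:,::-1],(800,600)))
for c in("wrist","top"):
    if c=="top":ctrl.read_camera(c)
    for l in("power_key_top","tare_key_top","cover_bar_top"):
        for d in ctrl.silhouettes(l,c)[:2]:print(c,l,round(d["score"],2),d["position"],d["mask"].sum())
E
```

```text
t: 4.18
position: [0.525, 0.0206, 0.0483]
tcp_rot: [0.0, -0.142, 0.99, -0.0]
wrist_force: [-0.9, -0.9, 5.6]
gripper_width: -0.0001
grip_force: 2.6
t: 4.68
position: [0.526, 0.0211, 0.1712]
tcp_rot: [0.003, -0.142, 0.99, 0.001]
wrist_force: [0.5, 0.2, -0.6]
gripper_width: -0.0003
grip_force: 0.0
[0.52602127 0.021114   0.1711821 ] [ 0.45821483  0.20328914 -0.55615493]
wrist power_key_top 0.82 [253.6, 186.0] 325
wrist tare_key_top 0.63 [122.1, 188.4] 619
wrist cover_bar_top 0.64 [250.6, 325.2] 327
top tare_key_top 0.66 [297.2, 223.1] 88
top tare_key_top 0.29 [311.2, 187.0] 287
top cover_bar_top 0.95 [258.7, 165.5] 2357
```

View pics/w3.png

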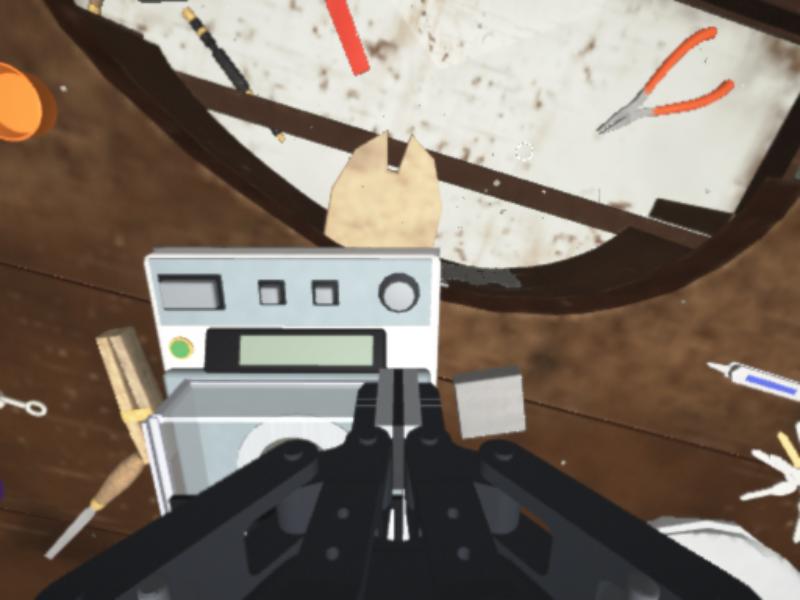

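The picture shows the round key back up at (400,293) and the balance where it was. Next I'll move above the roof, behind the bar.

```bash
python3 -m inch '-0.036 -0.017 0 0 0 0 0;-0.072 -0.034 0 0 0 0 0;-0.108 -0.051 0 0 0 0 0;-0.144 -0.068 0 0 0 0 0;-0.144 -0.068 0.01 0 0 0 0;-0.144 -0.068 0.02 0 0 0 0;-0.144 -0.068 0.02 0 0 0 0;-0.144 -0.068 0.02 0 0 0 0'
python3 - <<'E'
from h import *
s=ctrl.get_state();im=ctrl.read_camera("wrist");print(s["position"],s["wrist_force"])
cv2.imwrite("pics/w4.png",cv2.resize(im[:,:,::-1],(800,600)))
for l in("power_key_top","tare_key_top","cover_bar_top"):
        for d in ctrl.silhouettes(l,"wrist")[:2]:print(l,round(d["score"],2),d["position"],d["mask"].sum())
o=np.array([.6298,-.0198,0]);ex=np.array([.9597,.2813,0])
for x in(.02,.03,.04,.05):print(x,proj(o+x*ex+[0,0,.107],"wrist",s)*1.5625)
E
```

```text
t: 5.75
position: [0.6806, -0.0043, 0.1467]
tcp_rot: [-0.001, -0.142, 0.99, -0.0]
wrist_force: [-0.4, 0.4, 0.6]
gripper_width: -0.0002
grip_force: 0.0
[ 0.6806042  -0.00425888  0.14670942] [-0.36760647  0.37653488  0.61099106]
power_key_top 0.93 [346.8, 17.5] 678
tare_key_top 0.67 [166.2, 17.6] 1375
tare_key_top 0.15 [401.9, 144.6] 3128
0.02 [[396.63840377 280.15526824]]
0.03 [[396.66949957 303.05654818]]
0.04 [[396.6995021  325.17454604]]
0.05 [[396.72847077 346.55082415]]
```

View pics/w4.png

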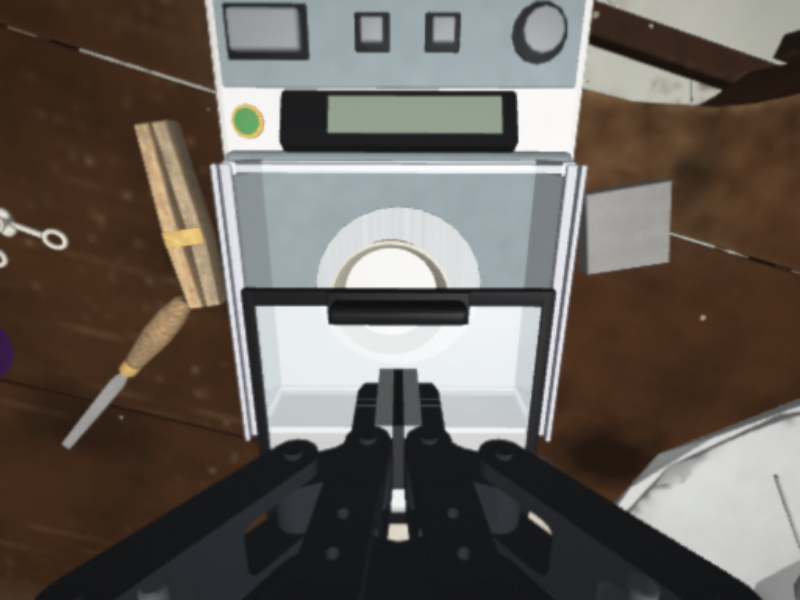

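The bar's top face lies at rows 304–325 and is centred at column 398, so its back edge is at about balance x = 40 mm. I'll back off 12 mm and then go down behind it.

```bash
python3 -m inch '-0.006 0 0 0 0 0 0;-0.012 0 0 0 0 0 0;-0.012 0 0.01 0 0 0 0;-0.012 0 0.02 0 0 0 0;-0.012 0 0.03 0 0 0 0;-0.012 0 0.036 0 0 0 0;-0.012 0 0.040 0 0 0 0;-0.012 0 0.040 0 0 0 0;-0.012 0 0.040 0 0 0 0'
python3 - <<'E'
from h import *
s=ctrl.get_state();im=ctrl.read_camera("wrist");im2=ctrl.read_camera("side");print(s["position"],s["wrist_force"])
a=cv2.resize(im[:,:,::-1][100:300,130:370],None,fx=1.6,fy=1.6);b=cv2.resize(im2[130:250,180:320][:,:,::-1],(373,320))
cv2.imwrite("pics/w5.png",np.hstack([a,b]))
E
```

```text
t: 6.7
position: [0.6935, -0.0009, 0.1076]
tcp_rot: [-0.0, -0.142, 0.99, -0.0]
wrist_force: [0.1, -0.1, 0.2]
gripper_width: 0.0003
grip_force: 0.0
[ 0.69348399 -0.00086827  0.1076231 ] [ 0.13002774 -0.08771471  0.15337602]
```

View pics/w5.png

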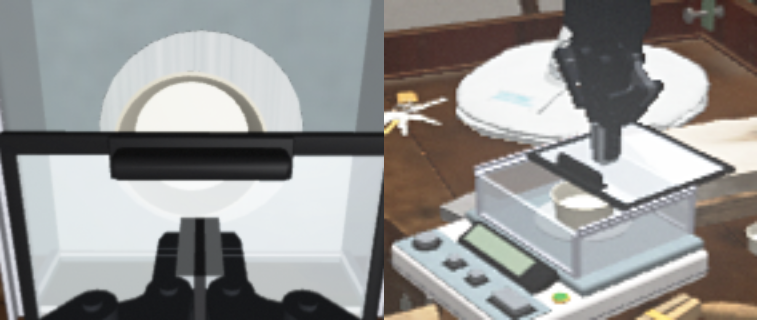

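The fingertips are behind the bar, clear of both it and the roof. Pulling it shut now.

```bash
python3 -m inch '0.004 0 0.001 0 0 0 0;0.008 0 0.001 0 0 0 0;0.012 0 0.001 0 0 0 0;0.016 0 0.001 0 0 0 0;0.020 0 0.001 0 0 0 0;0.024 0 0.001 0 0 0 0;0.028 0 0.001 0 0 0 0;0.032 0 0.001 0 0 0 0;0.036 0 0.001 0 0 0 0;0.040 0 0.001 0 0 0 0;0.044 0 0.001 0 0 0 0;0.048 0 0.001 0 0 0 0;0.052 0 0.001 0 0 0 0;0.056 0 0.001 0 0 0 0;0.060 0 0.001 0 0 0 0;0.063 0 0.001 0 0 0 0;0.064 0 0.001 0 0 0 0;0.064 0 0.001 0 0 0 0'
```

```text
t: 8.3
position: [0.6316, -0.019, 0.1069]
tcp_rot: [-0.0, -0.142, 0.99, 0.0]
wrist_force: [0.4, -0.0, -0.4]
gripper_width: -0.0001
grip_force: 0.0
```

```bash
python3 -m inch '0.001 0 0 0 0 0 0;0.002 0 0 0 0 0 0;0.003 0 0 0 0 0 0;0.004 0 0 0 0 0 0'; python3 -m inch '0.001 0 0 0 0 0 0;0.0015 0 0 0 0 0 0'
```

```text
t: 8.63
position: [0.6287, -0.0199, 0.1069]
tcp_rot: [0.0, -0.142, 0.99, 0.0]
wrist_force: [4.9, 1.0, -2.8]
gripper_width: 0.0
grip_force: 2.4
t: 8.8
position: [0.6286, -0.0199, 0.1071]
tcp_rot: [0.002, -0.142, 0.99, 0.0]
wrist_force: [8.8, -0.2, -5.4]
gripper_width: 0.0001
grip_force: 4.2
```

The force is rising while the fingers stay put, so the roof is on its stop. I'll back off, lift and look.

```bash
python3 -m inch '-0.002 0 0 0 0 0 0;-0.006 0 0 0 0 0 0;-0.008 0 0 0 0 0 0;-0.008 0 -0.02 0 0 0 0;-0.008 0 -0.05 0 0 0 0;-0.008 0 -0.05 0 0 0 0;-0.008 0 -0.05 0 0 0 0'
python3 - <<'E'
from h import *
s=ctrl.get_state();im=ctrl.read_camera("wrist");im2=ctrl.read_camera("side");print(s["position"],s["wrist_force"])
P=[]
for l in("power_key_top","tare_key_top"):
    d=ctrl.silhouettes(l,"wrist")[0];q=onplane(d["position"],.044,"wrist",s);P.append(q);print(l,round(d["score"],2),np.array(d["position"])*1.5625,q)
ey=P[0]-P[1];ey/=np.linalg.norm(ey);ex=np.array([ey[1],-ey[0],0])
print("origin",(P[0]+P[1])/2+.086*ex-.002*ey,"tare shift",totool([P[1][0],P[1][1],.060],s))
a=cv2.resize(im[:,:,::-1],(480,360));b=cv2.resize(im2[130:250,180:320][:,:,::-1],(320,274))
b=np.vstack([b,np.zeros((86,320,3),np.uint8)]);cv2.imwrite("pics/w6.png",np.hstack([a,b]))
E
```

```text
t: 9.38
position: [0.6356, -0.0179, 0.1589]
tcp_rot: [0.002, -0.142, 0.99, 0.0]
wrist_force: [-0.4, 0.1, -0.9]
gripper_width: 0.0001
grip_force: 0.0
[ 0.63555844 -0.01794791  0.15893934] [-0.43738445  0.13226189 -0.92889703]
power_key_top 0.78 [523.28125 136.09375] [0.5307907  0.02036862 0.044     ]Traceback (most recent call last):
  File "<stdin>", line 5, in <module>
IndexError: list index out of range
```

Run:
```python
from h import *
im=ctrl.read_camera("wrist");im2=ctrl.read_camera("side");s=ctrl.get_state()
a=cv2.resize(im[:,:,::-1],(480,360));b=cv2.resize(im2[130:250,180:320][:,:,::-1],(320,274))
b=np.vstack([b,np.zeros((86,320,3),np.uint8)]);cv2.imwrite("pics/w6.png",np.hstack([a,b]))
print(totool([.5655,-.1050,.064],s),s["position"])
```

```text
[ 0.09009065 -0.06398325  0.09225174] [ 0.63407298 -0.01820365  0.15611246]
```

View pics/w6.png

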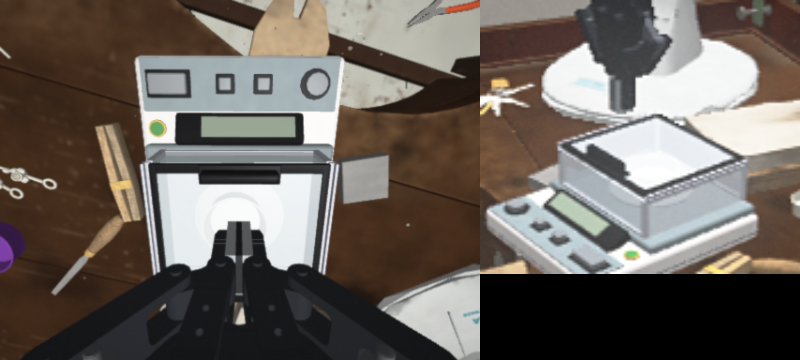

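The roof is at its front stop in both views, the round key is up and the dish stands on the pan. Next is the tare key, moving across high and then down.

```bash
python3 -m inch '0.031 -0.021 0 0 0 0 0;0.062 -0.043 0 0 0 0 0;0.093 -0.064 0 0 0 0 0;0.093 -0.064 0 0 0 0 0;0.093 -0.064 0.03 0 0 0 0;0.093 -0.064 0.06 0 0 0 0;0.093 -0.064 0.08 0 0 0 0;0.093 -0.064 0.088 0 0 0 0;0.093 -0.064 0.088 0 0 0 0;0.093 -0.064 0.088 0 0 0 0'
python3 - <<'E'
from h import *
im=ctrl.read_camera("wrist");s=ctrl.get_state();print(s["position"],totool([.5655,-.1050,.064],s))
cv2.imwrite("pics/w7.png",cv2.resize(im[100:,100:400][:,:,::-1],None,fx=2,fy=2))
E
```

```text
t: 10.52
position: [0.5637, -0.1057, 0.0692]
tcp_rot: [-0.0, -0.143, 0.99, -0.0]
wrist_force: [1.0, -0.4, 0.5]
gripper_width: -0.0001
grip_force: 0.0
[ 0.56427213 -0.10563492  0.06997137] [-0.00135102  0.00026586  0.00597262]
```

View pics/w7.png

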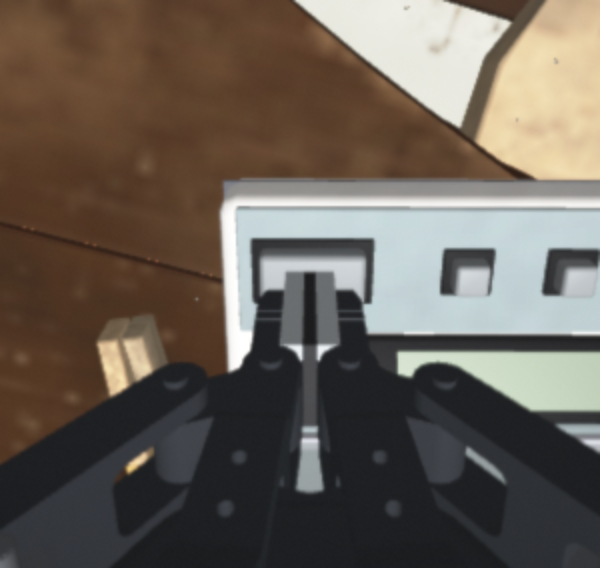

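The fingertips are centred over the long key at (312,275). Pressing.

```bash
python3 -m inch '0.001 0 0.006 0 0 0 0;0.001 0 0.012 0 0 0 0;0.001 0 0.015 0 0 0 0;0.001 0 0.017 0 0 0 0;0.001 0 0.019 0 0 0 0;0.001 0 0.020 0 0 0 0;0.001 0 0.020 0 0 0 0'
```

```text
t: 11.15
position: [0.5623, -0.106, 0.0491]
tcp_rot: [-0.0, -0.142, 0.99, -0.0]
wrist_force: [-1.9, 0.9, 4.4]
gripper_width: -0.0
grip_force: 2.2
```

```bash
python3 -m inch '0 0 0.001 0 0 0 0;0 0 0.001 0 0 0 0;0 0 0.001 0 0 0 0;0 0 0.001 0 0 0 0'; python3 -m inch '0 0 -0.01 0 0 0 0;0 0 -0.04 0 0 0 0;0 0 -0.08 0 0 0 0;0 0 -0.12 0 0 0 0;0 0 -0.12 0 0 0 0;0 0 -0.12 0 0 0 0;0 0 -0.12 0 0 0 0'
python3 - <<'E'
from h import *
im=ctrl.read_camera("wrist");im2=ctrl.read_camera("side")
a=cv2.resize(im[:,:,::-1],(480,360));b=cv2.resize(im2[130:250,180:320][:,:,::-1],(320,274))
b=np.vstack([b,np.zeros((86,320,3),np.uint8)]);cv2.imwrite("pics/w8.png",np.hstack([a,b]))
E
```

```text
t: 11.48
position: [0.5623, -0.106, 0.0482]
tcp_rot: [-0.0, -0.142, 0.99, -0.0]
wrist_force: [-3.4, 0.7, 4.4]
gripper_width: 0.0002
grip_force: 2.6
t: 12.07
position: [0.5623, -0.1059, 0.1685]
tcp_rot: [0.001, -0.142, 0.99, 0.0]
wrist_force: [-0.4, -0.0, -0.9]
gripper_width: 0.0003
grip_force: 0.0
```

View pics/w8.png

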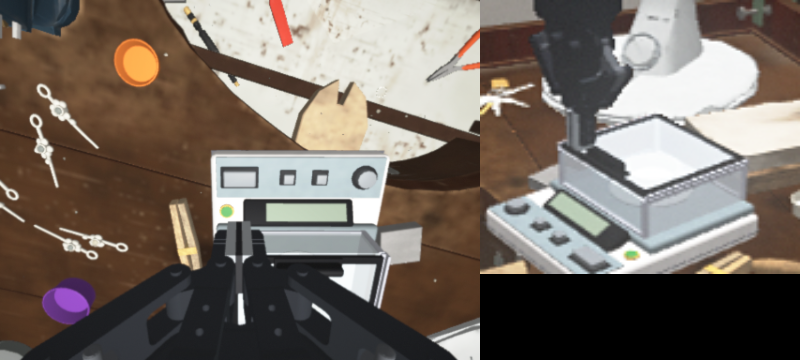

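Both keys are back up and the roof is still shut. The sideways force during the tare press makes its depth a little uncertain, and a second press with the roof shut is allowed. I'll press again slightly nearer the front and deeper.

```bash
python3 -m inch '0.004 0 0.04 0 0 0 0;0.004 0 0.08 0 0 0 0;0.004 0 0.1 0 0 0 0;0.004 0 0.11 0 0 0 0;0.004 0 0.115 0 0 0 0;0.004 0 0.117 0 0 0 0;0.004 0 0.119 0 0 0 0;0.004 0 0.1205 0 0 0 0;0.004 0 0.1205 0 0 0 0;0.004 0 0.1205 0 0 0 0'
```

```text
t: 13.0
position: [0.5591, -0.1072, 0.0486]
tcp_rot: [0.001, -0.142, 0.99, -0.0]
wrist_force: [-3.1, -1.0, 5.1]
gripper_width: 0.0003
grip_force: 2.4
```

```bash
python3 -m inch '0 0 0.001 0 0 0 0;0 0 0.0015 0 0 0 0;0 0 0.0015 0 0 0 0'; python3 -m inch '0 0 -0.01 0 0 0 0;0 0 -0.04 0 0 0 0;0 0 -0.08 0 0 0 0;0 0 -0.12 0 0 0 0;0 0 -0.12 0 0 0 0;0 0 -0.12 0 0 0 0;0 0 -0.12 0 0 0 0'
```

```text
t: 13.25
position: [0.5591, -0.1072, 0.0471]
tcp_rot: [0.001, -0.142, 0.99, -0.0]
wrist_force: [-3.7, -2.1, 6.4]
gripper_width: -0.0001
grip_force: 3.2
t: 13.83
position: [0.5588, -0.1068, 0.1669]
tcp_rot: [0.001, -0.142, 0.99, 0.0]
wrist_force: [-0.4, -0.4, 0.6]
gripper_width: 0.0001
grip_force: 0.0
```

The second press reached about 6.4 N, close to full travel, and the arm is clear again. Handing in.

```bash
python3 -c "
from cell import ctrl
print(ctrl.close_job())"
```

```text
the job is handed in; nothing more can be done
None
```

I handed the job in, but it returned no verdict: the round key was pressed with the roof open, the roof was pushed shut to its stop, then the tare key was pressed (twice, to be sure it went deep enough) and the arm withdrawn; the last picture, taken before that second press, showed the keys up and the roof shut.

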